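# Shut the caddy's pocket and hold it tipped so the weld bosses gather in the orange corner

### The arm

A 6-joint arm with a two-finger parallel gripper is mounted at the origin on the work surface. World frame = base frame: x ahead of the robot, y to its left, z up, the work surface at z = 0. Lengths are in mm, angles in rad, forces in N, time in s.
With the tool pointing down it reaches from about 275 to 775 mm from the base axis. Payload 14.6 kg.
Tool frame: the origin (TCP) lies midway between the tips of the shut fingers; the grasp point (between the pads) lies 19 mm behind it; z points along the fingers, y is the line along which they close (so a half turn about z gives the same grasp; the last joint's range is limited). The gripper opens to 85 mm and grips with 20 to 120 N. Pads are 22 mm wide; open, the fingers measure 114 mm over their backs; the gripper's body (76 mm by 85 mm) begins 54 mm behind the grasp point. The pads swing forward as they close: fully open they stand 13 mm farther back than shut.
Start: joints at [1.002, 0.263, -0.048, 1.259, 0, 1.415], TCP at [211.103, 480.691, 231.278] pointing down, gripper open.
Joint ranges: [-2.65, 2.65], [-0.89, 1.7], [-1.18, 1.37], [-2.13, 2.11], [-1.35, 1.29], [-3.14, 3.14]. Speed limits (rad/s): [1.89, 1.89, 2.57, 2.79, 3.14, 3.14].

### API

Orientations are given as a unit quaternion [x, y, z, w].
In Python, from station import r, cams gives the robot as it stands. The module is installed in compiled form; this text tells all that it offers.
- The arm moves only by the shell command python3 -m crank 'ROWS' [FORCE]. ROWS is text: rows parted by semicolons, each of 7 numbers parted by spaces: the shift along the tool's x, y, z in cm, then the turn, a rotation vector about the tool's x, y, z in rad, then the opening in per cent of the stroke, from 0 (shut) to 100 (fully open). In form: x y z wx wy wz hand; .... A call has 1 to 20 rows; each row is the pose to reach, as a shift and turn from the pose commanded when the call began, along the tool's axes at that moment; what a row does not reach only later rows make up. A row lasts 1/12 s, in which the tool goes at most 41.7 mm and 7.16 degrees, less where a joint would pass 70% of its speed; a pose out of reach is approached as far as the arm can. A call with a gripper value outside its range is refused whole. The fingers move at their own pace and stop on an object; FORCE is the grip in N (left out, the last holds). Time passes only in rows, so rows that repeat a pose let the fingers close. It gives the time, the measured TCP pose, the force, the opening and the grip force at its end, in the units of the state.
- r.observe(): the state, without advancing time (a new reading comes with each control period).
- cams.snapshot(name): name is "scene" or "top" or "wrist"; returns the picture (400x640x3 uint8, red, green, blue); there is no depth.
- cams.camera_info(name): a dict with "fx", "fy", "cx", "cy" (pixels), "dist" ([k1, k2, p1, p2, k3] as OpenCV has them; the pictures are not rectified), "cam_to_world" (4x4, takes a point from camera to world coordinates). Camera axes: x right, y up, looking along -z (the intrinsics and any distortion apply to the point x, -y, -z); pixel columns grow to the right and rows downward; lengths in mm; the calibration is good to about 2 mm. A picture is of the moment at which its call begins: read the wrist's pose just before it. camera_info takes no time and is no camera call; for the wrist camera it gives the pose at the moment of the call.
- r.hand_in(): hands the job in; it is judged then, once.
The state is a dict: "t": time; "qpos": joint angles; "dq": joint speeds; "joint_efforts": joint torques, N m; "tcp_pos": TCP position; "eef_rot": TCP orientation; "ft_force": force on the tool from outside, world axes, zero at the start; "ft_torque": the same for the moment, N m; "grip_width": finger opening in mm; "grip_force": force on a finger pad.
Only numpy, scipy, OpenCV 4.12 (cv2) and the standard library are available. Lean on these libraries where they do the work, as an engineer would, in place of code of your own. Each camera call takes 0.05 s, during which the arm holds its last target. There are 200 camera calls.

### The job

First, with the green parts caddy still standing on the bench, slide its aluminium cover fully shut over the pocket with the brass bolts, so that they stay apart. Then take the caddy by its overhead handle, lift it clear of the bench and tip it towards its orange corner until all three loose steel bosses have slid together into that corner, with nothing spilled and the hammer, drill and bracket left alone. Finish while still holding the caddy by the handle, still and tipped in the air, with the bosses lying in the orange corner and the cover shut: do not put it down or let go.

Things in the scene. Friction and masses are not known exactly. Their poses are not given: they have to be found in the camera images.
- caddy: loose green parts caddy, 222 (x) by 186 (y) mm, rim 50 mm high, walls and floor 4 mm, about 0.45 kg plus 0.25 kg of contents. Origin: centre of the underside; z up. A wall along its x axis parts it: the +y half is an open bay (inside 214 by 87 mm) with three bosses, its -x corner painted orange; the -y half has the pocket (-x end, 107 by 87 mm) and a closed deck. -x faces roughly to the robot
- handle (a point): middle of the caddy's overhead handle, a black bar along the caddy's x axis, 14 mm wide (y) by 22 mm high, 180 mm free length between two steel end posts (12 mm square, at caddy x = +-96 mm); this point is at the bar's centre, 107 mm above the caddy's underside (bar from 96 to 118 mm); nothing is under the bar down to the 56 mm level
- orange_corner (a point): the orange corner of the open bay, inside, at floor level: caddy frame (-107, 89, 4) mm
- cover (a joint): slide of the flat aluminium cover along the caddy's x axis, in m: 0 = fully shut over the pocket (stop), 0.1 = fully open over the deck (stop); grows towards the caddy's +x. About 1.5 N of friction, stays where it is left
- cover_grip (a point): top centre of the red grip block on the cover: 14 mm long (along the slide, caddy x), 40 mm wide (caddy y), 25 mm high above the cover plate; at caddy y = -60.5 mm, z = 80.5 mm, x = -55.5 mm when shut and moving with the cover. The cover plate is 111 by 86 by 5 mm, its top 55.5 mm above the caddy's underside
- boss0: loose smooth round steel weld boss in the open bay, 26 mm diameter, 14 mm high, 45 g, slippery (friction about 0.15: begins to slide at some 10 degrees of tilt; rubbing along a wall as well it needs about 25, and slides slowly at first). Origin: centre of the underside
- boss1: loose smooth round steel weld boss in the open bay, 26 mm diameter, 14 mm high, 45 g, slippery (friction about 0.15: begins to slide at some 10 degrees of tilt; rubbing along a wall as well it needs about 25, and slides slowly at first). Origin: centre of the underside
- boss2: loose smooth round steel weld boss in the open bay, 26 mm diameter, 14 mm high, 45 g, slippery (friction about 0.15: begins to slide at some 10 degrees of tilt; rubbing along a wall as well it needs about 25, and slides slowly at first). Origin: centre of the underside
- bolt0: loose brass bolt lying in the pocket, 37 mm long, head 16 mm, 25 g, slippery. Origin: under its middle, at floor level; x along the bolt
- bolt1: loose brass bolt lying in the pocket, 37 mm long, head 16 mm, 25 g, slippery. Origin: under its middle, at floor level; x along the bolt
- hammer: bystander: hammer lying on the bench, 300 mm long along its x. Leave alone
- drill: bystander: blue and black cordless drill lying on its side on the bench, about 245 by 205 by 64 mm high; origin below the middle of the barrel, barrel along its x, battery at its -y. Leave alone
- bracket: bystander: aluminium angle bracket on the bench, 90 by 50 by 56 mm high, origin under the centre of its base. Leave alone

How it is judged (in metres and radians):
On the way:
1. the cover is slid fully shut while the caddy stands on the bench (value of joint cover below 0.008 m and angle between caddy's own z axis and vertical below 0.08 rad and height (world z) of caddy below 0.012 m), for 0.2 s.
At the end, for the whole second after the job is handed in: Fingers hold the caddy still (under 0.04 m/s), orange corner over 15 mm above the bench, tipped 15 to 63 degrees, each boss (underside centre) within 75 mm of the inside of the orange corner, both bolts in the pocket, cover within 8 mm of shut (value of joint cover below 0.008 m and contact force between the fingers and caddy above 1 N and height (world z) of orange_corner above 0.015 m and angle between caddy's own z axis and vertical between 0.26 and 1.1 rad and linear speed of caddy below 0.04 m/s and distance between each of boss0, boss1, boss2 and orange_corner below 0.075 m and y of each of bolt0, bolt1 in the frame of caddy below 0 m and distance between each of bolt0, bolt1 and caddy below 0.15 m); the arm keeps its last pose, push and grip.
It fails at once if a boss or bolt has spilled from the caddy (distance between any of boss0, boss1, boss2, bolt0, bolt1 and caddy above 0.19 m).
It fails at once if the hammer, drill or bracket was moved by more than 30 mm (distance of any of hammer, drill, bracket from where it was at the start of the episode above 0.03 m).
It also fails if it takes over 54 s, if anything falls off the work surface, if the arm or the gripper's body presses on something with over 40 N, if the wrist force passes 120 N, or if a joint passes its speed limit or range.

## Working session

There is one attempt and no reset: what is moved stays moved. The work goes in short steps, Python scripts to look and compute and a shell command to move; the robot and the scene stay as the last step left them, time stands still between calls to the robot, and variables do not carry over. Pictures are saved under pics/ and viewed, at most 10 in all, crops included, and the job is handed in when it is done.

```bash
mkdir -p pics
python3 - <<'E'
from station import r,cams
import cv2,numpy as np
for n in("top","scene"):
    im=cams.snapshot(n); cv2.imwrite(f"pics/{n}0.png",im[:,:,::-1])
    i=cams.camera_info(n);print(n,i["fx"],i["cx"],i["cy"],np.round(i["dist"],3),np.round(i["cam_to_world"],3).tolist())
s=r.observe();print(s["t"],s["tcp_pos"],s["eef_rot"],s["grip_width"])
E
```

```text
top 470.4569455677704 310.84580199062157 193.80222026208972 [-0.056  0.     0.     0.     0.   ] [[0.016, 0.997, -0.07, 372.079], [-1.0, 0.017, 0.004, 27.379], [0.005, 0.07, 0.998, 1256.06], [0.0, 0.0, 0.0, 1.0]]
scene 433.748827950614 315.41389590788276 197.91696525408645 [-0.001  0.     0.     0.     0.   ] [[-0.307, -0.753, 0.582, 1030.976], [0.952, -0.247, 0.183, 195.695], [0.006, 0.611, 0.792, 911.097], [0.0, 0.0, 0.0, 1.0]]
0.1 [210.9664028  480.4877683  230.85920011] [ 2.05420812e-01  9.78673618e-01 -4.58802235e-04 -1.67562857e-04] 85.36707826896237
```

View pics/top0.png

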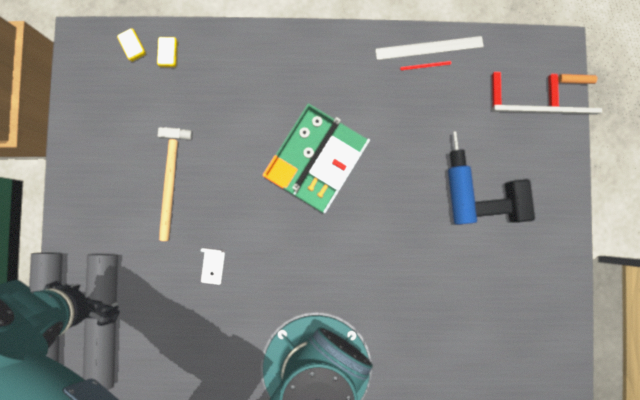

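View pics/scene0.png

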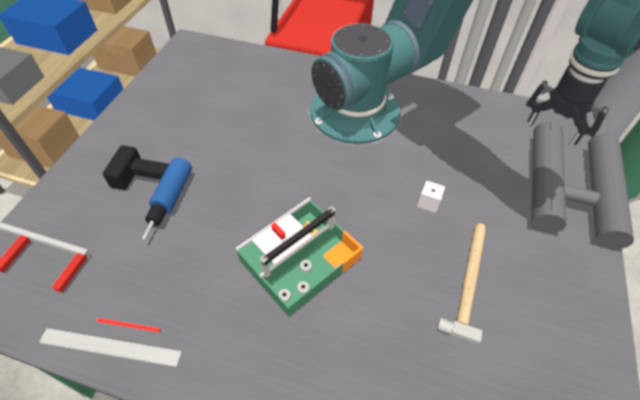

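The top view shows the caddy with rim corners near (263,176) orange, (309,104), (369,140) and (325,212). The red grip is at (339,164). The bar runs along the divider, between posts at (337,120) and (297,187). I'll enlarge both views to get accurate corners.

Run:
```python
import cv2,numpy as np
a=cv2.imread("pics/top0.png")[95:225,250:380]; b=cv2.imread("pics/scene0.png")[190:320,230:370]
a=cv2.resize(a,None,fx=3,fy=3,interpolation=cv2.INTER_CUBIC);b=cv2.resize(b,None,fx=2.9,fy=3,interpolation=cv2.INTER_CUBIC)
cv2.imwrite("pics/z0.png",np.hstack([a,b]))
```

```text
(no output)
```

View pics/z0.png

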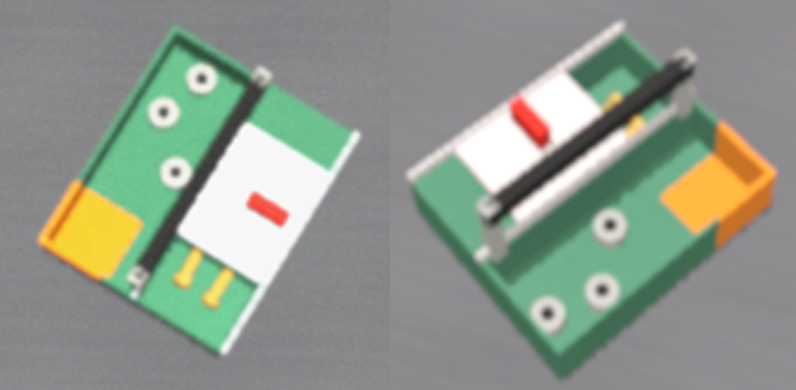

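Enlarged top crop (left): corners are orange (40,240), (175,28), (358,135), (223,353), posts (262,75) and (138,275), grip (268,209). The cover is partly open. Enlarged scene crop (right): corners (408,176), (622,24), orange (776,175), posts (489,205) and (685,58).

```bash
cat > h.py <<'E'
from station import r,cams
import numpy as np,cv2
from scipy.optimize import least_squares
from scipy.spatial.transform import Rotation as R
def proj(n,P):
    i=cams.camera_info(n);M=np.linalg.inv(i["cam_to_world"]);p=np.atleast_2d(P)@M[:3,:3].T+M[:3,3]
    K=np.array([[i["fx"],0,i["cx"]],[0,i["fy"],i["cy"]],[0,0,1.]])
    return cv2.projectPoints(p*[1,-1,-1],np.zeros(3),np.zeros(3),K,np.array(i["dist"]))[0][:,0]
def world(c,P):return R.from_euler("z",c[2]).apply(np.atleast_2d(P))+[c[0],c[1],0]
def tool(P,Rg):
    """target TCP position and rotation -> shift cm and rotvec in the tool's present axes"""
    s=r.observe();R0=R.from_quat(s["eef_rot"])
    return np.round(R0.inv().apply(np.array(P)-s["tcp_pos"])/10,2),np.round((R0.inv()*Rg).as_rotvec(),3)
E
python3 - <<'E'
from h import *
T=[((-111,93,50),(40,240)),((111,93,50),(175,28)),((111,-93,54),(358,135)),((-111,-93,54),(223,353)),((96,0,118),(262,75)),((-96,0,118),(138,275))]
S=[((111,-93,54),(408,176)),((-111,-93,54),(622,24)),((-111,93,50),(776,175)),((96,0,118),(489,205)),((-96,0,118),(685,58))]
ct=lambda q:np.array([(q[0]+.5)/3-.5+250,(q[1]+.5)/3-.5+95])
cs=lambda q:np.array([(q[0]-390+.5)/2.9-.5+230,(q[1]+.5)/3-.5+190])
g=(268,209)
def f(c):
    return np.concatenate([(proj("top",world(c,[a for a,_ in T]))-[ct(q) for _,q in T]).ravel(),
     (proj("scene",world(c,[a for a,_ in S]))-[cs(q) for _,q in S]).ravel(),
     (proj("top",world(c,[(-55.5+c[3],-60.5,80.5)]))-ct(g)).ravel()])
o=least_squares(f,[480,30,-.6,50],x_scale=[10,10,.1,10]);print(o.x,np.round(o.fun,1))
np.save("c.npy",o.x)
s=r.observe();Rt=R.from_quat(s["eef_rot"]);print(Rt.as_matrix().round(2).tolist())
E
```

```text
[ 5.50537794e+02  9.35686170e+00 -5.37074433e-01  6.66618336e+01] [ 0.2  0.5  0.5 -0.8  0.7  0.4  0.8  0.7  0.5  1.   0.6  0.6  0.8  1.3
  0.5  1.2  0.3  0.3  0.4  0.7  0.6  0.7  0.6  0.3]
[[-0.92, 0.4, -0.0], [0.4, 0.92, -0.0], [0.0, -0.0, -1.0]]
```

Run:
```python
from h import *
c=np.load("c.npy")
th=c[2];y=np.array([np.cos(th),np.sin(th),0]);z=np.array([0,0,-1.]);Rg=R.from_matrix(np.c_[np.cross(y,z),y,z])
p=world(c,[(-55.5+c[3],-60.5,160)])[0];print(p,tool(p,Rg))
```

```text
[529.17486048 -48.33595939 160.        ] (array([-50.4 , -35.62,   7.11]), array([-1.000e-03,  1.000e-03,  1.694e+00]))
```

```bash
T="-50.4 -35.6"; python3 -m crank '-50.4 -35.6 0 0 0 1.69 50;-50.4 -35.6 0 0 0 1.69 50;-50.4 -35.6 0 0 0 1.69 50;-50.4 -35.6 0 0 0 1.69 50;-50.4 -35.6 0 0 0 1.69 50;-50.4 -35.6 0 0 0 1.69 50;-50.4 -35.6 0 0 0 1.69 50;-50.4 -35.6 0 0 0 1.69 50;-50.4 -35.6 0 0 0 1.69 50;-50.4 -35.6 0 0 0 1.69 50;-50.4 -35.6 0 0 0 1.69 50;-50.4 -35.6 0 0 0 1.69 50;-50.4 -35.6 0 0 0 1.69 50;-50.4 -35.6 0 0 0 1.69 50;-50.4 -35.6 7.1 0 0 1.69 50;-50.4 -35.6 7.1 0 0 1.69 50;-50.4 -35.6 7.1 0 0 1.69 50;-50.4 -35.6 7.1 0 0 1.69 50;-50.4 -35.6 7.1 0 0 1.69 50;-50.4 -35.6 7.1 0 0 1.69 50'
python3 - <<'E'
from h import *
im=cams.snapshot("wrist");cv2.imwrite("pics/w1.png",im[:,:,::-1])
c=np.load("c.npy")
th=c[2];y=np.array([np.cos(th),np.sin(th),0]);z=np.array([0,0,-1.]);Rg=R.from_matrix(np.c_[np.cross(y,z),y,z])
p=world(c,[(-55.5+c[3],-60.5,61)])[0];print(tool(p,Rg),r.observe()["qpos"])
Q=[(-55.5+c[3],-60.5,80.5),(-62.5+c[3],-40.5,80.5),(-48.5+c[3],-80.5,80.5),(96,0,118),(-96,0,118),(-111,-93,50),(0,7,118),(0,-7,118)]
print(proj("wrist",world(c,Q)).round(0).tolist())
E
```

```text
t: 1.77
tcp_pos: [529.8, -47.3, 162.0]
eef_rot: [0.868, 0.496, 0.001, 0.001]
ft_force: [-0.1, -0.3, 0.4]
grip_width: 43.0
grip_force: 0.0
(array([-0.14, -0.02, 10.1 ]), array([ 0.002, -0.001,  0.005])) [-2.42204843e-01  3.03971712e-01 -1.81505951e-01  1.08293409e+00
  7.16278393e-05  1.86053006e+00]
[[314.0, 210.0], [305.0, 183.0], [324.0, 236.0], [465.0, 127.0], [125.0, 125.0], [169.0, 236.0], [295.0, 113.0], [295.0, 139.0]]
```

View pics/w1.png

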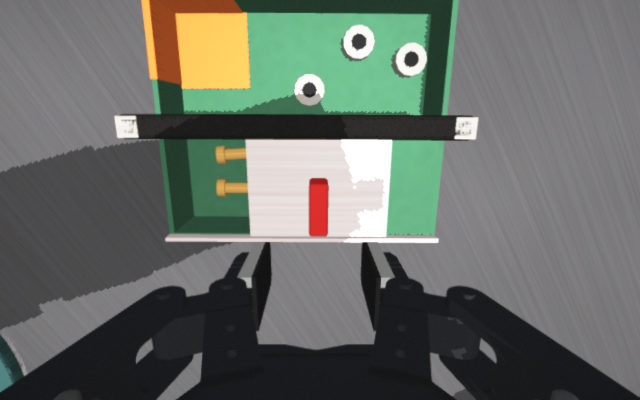

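The wrist view shows the grip block at (318,209), about 3 mm further open than fitted. The bar, with its end posts at (126,126) and (467,127), matches the fit. I'll descend and pinch the grip.

```bash
python3 -m crank '-0.1 0.25 4 0 0 0 50;-0.1 0.25 7 0 0 0 50;-0.1 0.25 9 0 0 0 50;-0.1 0.25 10 0 0 0 50;-0.1 0.25 10 0 0 0 50;-0.1 0.25 10 0 0 0 10;-0.1 0.25 10 0 0 0 0;-0.1 0.25 10 0 0 0 0;-0.1 0.25 10 0 0 0 0;-0.1 0.25 10 0 0 0 0;-0.1 0.25 10 0 0 0 0;-0.1 0.25 10 0 0 0 0' 25
```

```text
t: 2.82
tcp_pos: [531.9, -50.0, 61.8]
eef_rot: [0.868, 0.496, 0.001, 0.001]
ft_force: [-0.2, 1.6, 6.7]
grip_width: 13.1
grip_force: 28.0
```

```bash
python3 -m crank '0 0 -0.1 0 0 0 0;0 -0.5 -0.1 0 0 0 0;0 -1 -0.1 0 0 0 0;0 -1.5 -0.1 0 0 0 0;0 -2 -0.1 0 0 0 0;0 -2.5 -0.1 0 0 0 0;0 -3 -0.1 0 0 0 0;0 -3.5 -0.1 0 0 0 0;0 -4 -0.1 0 0 0 0;0 -4.5 -0.1 0 0 0 0;0 -5 -0.1 0 0 0 0;0 -5.5 -0.1 0 0 0 0;0 -6 -0.1 0 0 0 0;0 -6.3 -0.1 0 0 0 0;0 -6.6 -0.1 0 0 0 0;0 -6.9 -0.1 0 0 0 0;0 -7.1 -0.1 0 0 0 0;0 -7.3 -0.1 0 0 0 0;0 -7.3 -0.1 0 0 0 0'
```

```text
t: 4.4
tcp_pos: [468.1, -12.4, 61.8]
eef_rot: [0.868, 0.496, 0.001, 0.0]
ft_force: [-0.3, 2.2, 8.6]
grip_width: 13.3
grip_force: 28.3
```

```bash
python3 -m crank '0 -0.2 -0.1 0 0 0 0;0 -0.2 -0.1 0 0 0 0;0 -0.2 -0.1 0 0 0 50;0 -0.2 -0.1 0 0 0 50;0 -0.2 -0.1 0 0 0 50;0 -0.2 -0.1 0 0 0 50;0 -0.2 -3 0 0 0 50;0 -0.2 -6 0 0 0 50;0 -0.2 -10 0 0 0 50;0 -0.2 -14 0 0 0 50;0 -0.2 -14 0 0 0 50;0 -0.2 -14 0 0 0 50'
python3 - <<'E'
from h import *
cv2.imwrite("pics/w2.png",cams.snapshot("wrist")[:,:,::-1]);cv2.imwrite("pics/t2.png",cams.snapshot("top")[:,:,::-1])
c=np.load("c.npy")
Q=[(-55.5,-60.5,80.5),(96,0,118),(-96,0,118),(-111,-93,54),(111,-93,54),(-111,93,50),(111,93,50)]
print(proj("wrist",world(c,Q)).round(1).tolist())
E
```

```text
t: 5.4
tcp_pos: [467.6, -12.2, 203.1]
eef_rot: [0.868, 0.496, 0.001, 0.001]
ft_force: [0.1, -0.0, -1.6]
grip_width: 42.8
grip_force: 0.0
[[322.3, 194.3], [546.2, 122.7], [264.4, 120.3], [262.4, 220.7], [497.1, 221.9], [254.8, 0.3], [528.0, 3.5]]
```

View pics/w2.png

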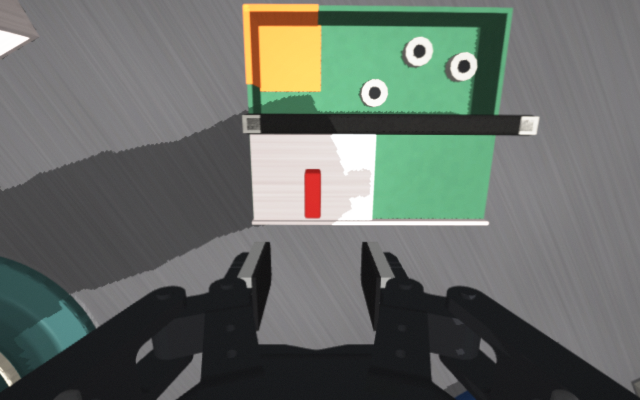

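The cover looks shut, with the plate flush to the -x wall and the grip at (313,194). The caddy has shifted slightly, with posts now at (252,124) and (529,125). I'll refit from this view.

Run:
```python
from h import *
O=[((96,0,118),(528.5,125)),((-96,0,118),(252,124)),((-111,-93,54),(252,222)),((111,-93,54),(489,222.5)),((-111,93,50),(245,6)),((111,93,50),(512,9.5))]
def f(c):
    return np.concatenate([(proj("wrist",world(c,[a for a,_ in O]))-[q for _,q in O]).ravel(),(proj("wrist",world(c,[(-55.5+c[3],-60.5,80.5)]))-[(313,193.5)]).ravel()])
o=least_squares(f,[545,12,-.53,0],x_scale=[10,10,.1,10]);c=o.x;print(c,np.round(o.fun,1));np.save("c2.npy",c)
th=c[2]+np.pi/2;y=np.array([np.cos(th),np.sin(th),0]);z=np.array([0,0,-1.]);Rg=R.from_matrix(np.c_[np.cross(y,z),y,z])
for zz in(200,95):print(tool(world(c,[(0,0,zz)])[0],Rg))
```

```text
[ 5.40810499e+02  1.23372003e+01 -5.35414855e-01  2.03532931e+00] [ 2.9  0.9 -2.1  0.2  0.2  1.3 -2.4  1.6 -2.4 -2.2  3.5 -3.3 -0.   3.6]
(array([5.88, 5.2 , 0.06]), array([-1.000e-03, -0.000e+00, -1.568e+00]))
(array([ 5.88,  5.2 , 10.56]), array([-1.000e-03, -0.000e+00, -1.568e+00]))
```

Run:
```python
from h import *
cv2.imwrite("pics/s3.png",cams.snapshot("scene")[:,:,::-1])
a=cv2.imread("pics/t2.png")[95:225,250:380]; b=cv2.imread("pics/s3.png")[190:320,230:370]
a=cv2.resize(a,None,fx=3,fy=3,interpolation=cv2.INTER_CUBIC);b=cv2.resize(b,None,fx=2.9,fy=3,interpolation=cv2.INTER_CUBIC)
cv2.imwrite("pics/z3.png",np.hstack([a,b]))
c=np.load("c2.npy");i=cams.camera_info("wrist");print(i["fx"],i["dist"],np.round(i["cam_to_world"],2).tolist())
```

```text
324.00298752170596 [-0.01835665  0.          0.          0.          0.        ] [[0.86, 0.49, 0.14, 500.07], [-0.51, 0.83, 0.23, 44.62], [-0.0, -0.26, 0.96, 342.94], [0.0, 0.0, 0.0, 1.0]]
```

View pics/z3.png

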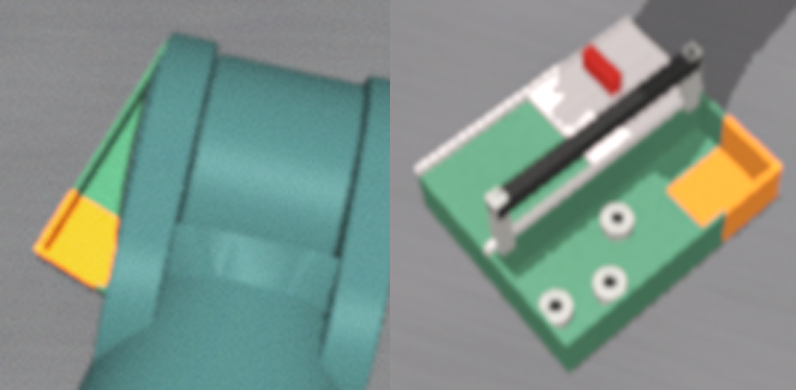

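The top view is mostly hidden by the arm, with the orange corner at (35,247). The scene crop shows the caddy flat, with corners (417,170), (630,19), orange (782,168) and posts (497,200) and (691,50). The cover is fully over the pocket. I'll refit from these.

Run:
```python
from h import *
cs=lambda q:np.array([(q[0]-390+.5)/2.9-.5+230,(q[1]+.5)/3-.5+190])
ct=lambda q:np.array([(q[0]+.5)/3-.5+250,(q[1]+.5)/3-.5+95])
P=[(111,-93,54),(-111,-93,54),(-111,93,50),(96,0,118),(-96,0,118)]
A=[(408,176),(622,24),(776,175),(489,205),(685,58)];B=[(417,170),(630,19),(782,168),(497,200),(691,50)]
c0=np.load("c.npy")
b=proj("scene",world(c0,P))-[cs(q) for q in A]
bt=proj("top",world(c0,P[2]))-ct((40,240))
f=lambda c:np.concatenate([(proj("scene",world(c,P))-[cs(q) for q in B]-b).ravel(),(proj("top",world(c,P[2]))-ct((35,247))-bt).ravel()])
o=least_squares(f,c0[:3],x_scale=[10,10,.1]);c=o.x;print(c,np.round(o.fun,1));np.save("c3.npy",c)
th=c[2]+np.pi/2;y=np.array([np.cos(th),np.sin(th),0]);z=np.array([0,0,-1.]);Rg=R.from_matrix(np.c_[np.cross(y,z),y,z])
for zz in(200,):print(tool(world(c,[(0,0,zz)])[0],Rg))
print(proj("scene",world(c,[(-55.5,-60.5,80.5),(-45.5,-60.5,80.5)])),r.observe()["tcp_pos"])
for g in ((602,62),(604,64)):print(cs(g))
```

```text
[ 5.43653032e+02  1.31630116e+01 -5.35860639e-01] [-0.3  0.  -0.5 -0.   0.2  0.3  0.2 -0.5  0.4  0.7  0.1  0.4]
(array([6.1 , 5.42, 0.02]), array([-2.000e-03, -1.000e-03, -1.568e+00]))
[[303.8172813  210.73874987]
 [300.58518935 213.00328761]] [465.93289939 -11.85568062 200.28310389]
[302.77586207 210.33333333]
[303.46551724 211.        ]
```

```bash
python3 -m crank '6.1 5.4 0 0 0 -1.57 60;6.1 5.4 0 0 0 -1.57 60;6.1 5.4 0 0 0 -1.57 60;6.1 5.4 0 0 0 -1.57 60;6.1 5.4 0 0 0 -1.57 60;6.1 5.4 0 0 0 -1.57 60;6.1 5.4 0 0 0 -1.57 60;6.1 5.4 0 0 0 -1.57 60;6.1 5.4 0 0 0 -1.57 60;6.1 5.4 0 0 0 -1.57 60;6.1 5.4 0 0 0 -1.57 60;6.1 5.4 0 0 0 -1.57 60;6.1 5.4 0 0 0 -1.57 60;6.1 5.4 0 0 0 -1.57 60;6.1 5.4 0 0 0 -1.57 60;6.1 5.4 0 0 0 -1.57 60'
python3 - <<'E'
from h import *
cv2.imwrite("pics/w4.png",cams.snapshot("wrist")[:,:,::-1])
c=np.load("c3.npy")
print(proj("wrist",world(c,[(96,0,118),(-96,0,118),(0,7,118),(0,-7,118),(-55.5,-60.5,80.5)])).round(1).tolist())
th=c[2]+np.pi/2;y=np.array([np.cos(th),np.sin(th),0]);z=np.array([0,0,-1.]);Rg=R.from_matrix(np.c_[np.cross(y,z),y,z])
print(tool(world(c,[(0,0,87)])[0],Rg),r.observe()["qpos"])
E
```

```text
t: 6.88
tcp_pos: [543.7, 13.2, 200.6]
eef_rot: [0.265, 0.964, -0.0, -0.001]
ft_force: [0.0, 0.7, 0.3]
grip_width: 51.2
grip_force: 0.0
[[316.3, 322.6], [316.9, 66.2], [326.3, 208.2], [306.9, 208.1], [240.4, 127.6]]
(array([ 0.  , -0.  , 11.38]), array([-0.   , -0.001, -0.   ])) [-1.25631231e-01  3.06855372e-01 -6.84245016e-02  1.19634848e+00
 -5.82393079e-06  4.10398709e-01]
```

View pics/w4.png

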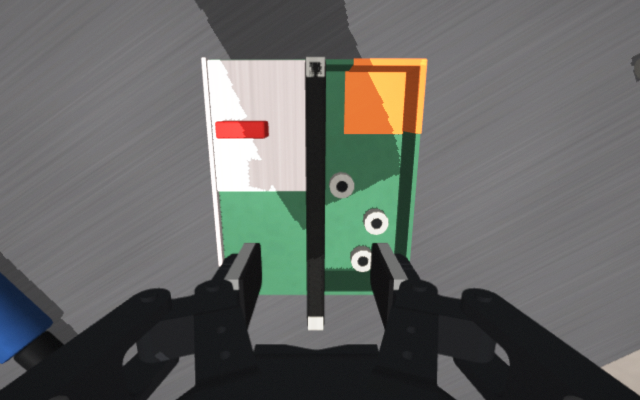

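The bar is centred between the fingers, with posts at (316,67) and (316,323), as predicted. The cover is shut. Next I'll descend, grip and lift.

```bash
python3 -m crank '0 0 4 0 0 0 60;0 0 7 0 0 0 60;0 0 9.5 0 0 0 60;0 0 11 0 0 0 60;0 0 11.3 0 0 0 60;0 0 11.3 0 0 0 60;0 0 11.3 0 0 0 0;0 0 11.3 0 0 0 0;0 0 11.3 0 0 0 0;0 0 11.3 0 0 0 0;0 0 11.3 0 0 0 0;0 0 11.3 0 0 0 0;0 0 11.3 0 0 0 0;0 0 11.3 0 0 0 0;0 0 11.3 0 0 0 0' 120
```

```text
t: 8.18
tcp_pos: [544.6, 13.0, 89.6]
eef_rot: [0.264, 0.965, 0.0, 0.001]
ft_force: [-1.9, 0.7, 9.2]
grip_width: 12.0
grip_force: 118.0
```

```bash
python3 -m crank '0 0 -0.3 0 0 0 0;0 0 -0.8 0 0 0 0;0 0 -1.6 0 0 0 0;0 0 -2.8 0 0 0 0;0 0 -4 0 0 0 0;0 0 -5.3 0 0 0 0;0 0 -6.6 0 0 0 0;0 0 -8 0 0 0 0;0 0 -9.5 0 0 0 0;0 0 -11 0 0 0 0;0 0 -12.5 0 0 0 0;0 0 -14 0 0 0 0;0 0 -15.5 0 0 0 0;0 0 -17 0 0 0 0;0 0 -18.5 0 0 0 0;0 0 -20 0 0 0 0;0 0 -21 0 0 0 0;0 0 -21.7 0 0 0 0;0 0 -22 0 0 0 0;0 0 -22 0 0 0 0'
python3 - <<'E'
from h import *
s=r.observe();R0=R.from_quat(s["eef_rot"]);M=R0.as_matrix();print(M.round(2).tolist(),s["qpos"])
# caddy axes: y=tool y ; x = -tool x?
c=np.load("c3.npy");X=np.array([np.cos(c[2]),np.sin(c[2]),0]);print("caddy x in tool",R0.inv().apply(X).round(2))
for d in(np.array([-.7,.7,0]),np.array([-.8,.6,0])):
    dw=R.from_euler("z",c[2]).apply(d);print(dw.round(2),"axis in tool",R0.inv().apply(np.cross([0,0,1],dw)).round(3))
E
```

```text
t: 9.85
tcp_pos: [544.0, 13.2, 308.8]
eef_rot: [0.264, 0.965, 0.0, 0.0]
ft_force: [0.1, -0.3, -5.5]
grip_width: 12.5
grip_force: 117.3
[[-0.86, 0.51, 0.0], [0.51, 0.86, -0.0], [-0.0, 0.0, -1.0]] [-1.25593828e-01  2.87790971e-01  1.95429794e-01  1.47784509e+00
  1.85578867e-05  4.08202728e-01]
caddy x in tool [-1. -0.  0.]
[-0.24  0.96  0.  ] axis in tool [ 0.701 -0.699 -0.001]
[-0.38  0.92  0.  ] axis in tool [ 0.602 -0.799 -0.001]
```

```bash
python3 -m crank '0 0 0 0.02 -0.02 0 0;0 0 0 0.05 -0.05 0 0;0 0 0 0.08 -0.08 0 0;0 0 0 0.11 -0.11 0 0;0 0 0 0.14 -0.14 0 0;0 0 0 0.17 -0.17 0 0;0 0 0 0.2 -0.2 0 0;0 0 0 0.23 -0.23 0 0;0 0 0 0.26 -0.26 0 0;0 0 0 0.29 -0.29 0 0;0 0 0 0.32 -0.32 0 0;0 0 0 0.35 -0.35 0 0;0 0 0 0.38 -0.38 0 0;0 0 0 0.41 -0.41 0 0;0 0 0 0.44 -0.44 0 0;0 0 0 0.47 -0.47 0 0;0 0 0 0.5 -0.5 0 0;0 0 0 0.52 -0.52 0 0;0 0 0 0.53 -0.53 0 0;0 0 0 0.53 -0.53 0 0'
python3 -m crank '0 0 0 0 0 0 0;0 0 0 0 0 0 0;0 0 0 0 0 0 0;0 0 0 0 0 0 0;0 0 0 0 0 0 0;0 0 0 0 0 0 0;0 0 0 0 0 0 0;0 0 0 0 0 0 0;0 0 0 0 0 0 0;0 0 0 0 0 0 0;0 0 0 0 0 0 0;0 0 0 0 0 0 0'
python3 - <<'E'
from h import *
cv2.imwrite("pics/w5.png",cams.snapshot("wrist")[:,:,::-1]);cv2.imwrite("pics/s5.png",cams.snapshot("scene")[:,:,::-1])
s=r.observe();print(np.degrees(np.arccos(-R.from_quat(s["eef_rot"]).as_matrix()[2,2])),s["qpos"])
E
```

```text
t: 11.52
tcp_pos: [543.5, 13.6, 307.2]
eef_rot: [0.245, 0.898, -0.318, 0.181]
ft_force: [-0.4, -0.3, -6.3]
grip_width: 12.1
grip_force: 117.7
t: 12.52
tcp_pos: [544.0, 13.2, 308.3]
eef_rot: [0.245, 0.898, -0.318, 0.181]
ft_force: [0.6, 0.4, -5.9]
grip_width: 11.9
grip_force: 117.7
42.944561620697456 [ 0.23389165  0.27624655 -0.02835619  1.24976744 -0.74937902  0.7612126 ]
```

View pics/w5.png

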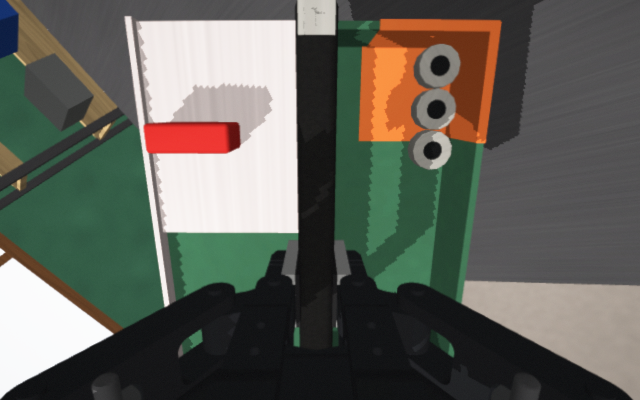

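View pics/s5.png

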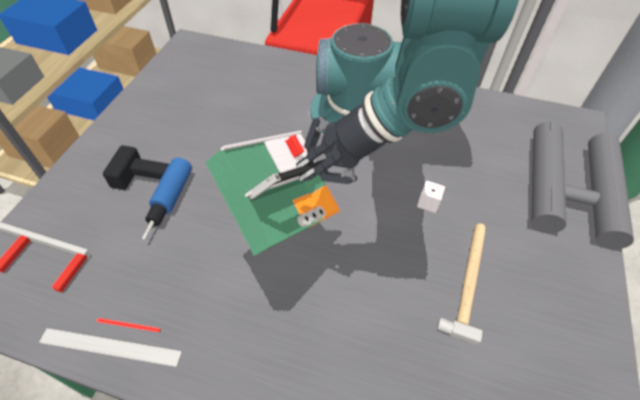

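The wrist view shows the three bosses in a row along the outer wall in the orange corner, at (437,65), (434,109) and (431,150). The cover is shut. The scene view shows the caddy in the air and the bystanders untouched. I'll check the boss distances numerically.

Run:
```python
from h import *
O=[((-96,0,118),(317,16)),((-111,93,50),(500,22)),((-111,-93,54),(128,17)),((-55.5+7,-40.5,80.5),(228,151)),((-55.5+7,-80.5,80.5),(147,152))]
s=r.observe();g=np.array(s["tcp_pos"]);T=R.from_quat(s["eef_rot"])
B=T*R.from_matrix(np.diag([-1,1,-1.]))   # caddy orientation nominal
def W(q,P): # q: pivot slip about handle y, offsets
    Rc=B*R.from_rotvec(q[:3]); return Rc.apply(np.array(P,float)-[0,0,107])+g-T.apply([0,0,19])+T.apply(q[3:6])
f=lambda q:np.r_[(proj("wrist",W(q,[a for a,_ in O]))-[b for _,b in O]).ravel()/2,q[:3]/.05,q[3:]/3]
q=least_squares(f,np.zeros(6)).x;print(q.round(3),(f(q)[:10]*2).round(1))
tops=[(437,65),(434,109),(431,150)]
for t in tops:
    p=least_squares(lambda u:(proj("wrist",W(q,[(u[0],u[1],18)]))-t).ravel(),[-80,70]).x
    print(p.round(1),np.hypot(p[0]+107,p[1]-89).round(1))
print(W(q,[(-107,89,4)]),"tilt",np.degrees(np.arccos((B*R.from_rotvec(q[:3])).as_matrix()[2,2])))
```

```text
[ 0.000e+00  1.700e-02 -2.000e-03  1.030e-01 -2.730e-01  2.665e+00] [ 0.3  0.   0.2 -0.6  1.   0.9  1.4  0.5 -2.9 -0.7]
[-93.9  74. ] 19.9
[-67.8  74.8] 41.7
[-41.8  75.5] 66.6
[[519.43007097  52.82827452 150.98213628]] tilt 42.24362038409467
```

```bash
python3 -c "
from station import r
print(r.hand_in())"
```

```text
the job is handed in; nothing more can be done
None
```

I handed the job in with the cover shut and the caddy held still by its handle, about 42° over and its orange corner about 150 mm above the bench; no verdict came back. All three bosses lie in that corner, the farthest about 67 mm from it (limit 75 mm), and the hammer, drill and bracket looked untouched in the last scene picture.

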